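Park the bench magnifier and slide the specimen out for drawing

TASK

Gently push the counterweighted magnifier arm up past its balance point until it swings over and stays raised by itself. Then push the specimen dish along the bench, without lifting or tipping it, until all of it lies on the blank paper sheet just behind it. Only push with the fingers, never pinch, and leave the beaker, the bottle and the slide box where they stand.

Things in the scene. Friction and masses are not known exactly. Their poses are not given: they have to be found in the camera images.
- pivot (a point): Midpoint of the bench magnifier's hinge axis, 90 mm above the bench, between the stand's two upright cheeks (52 mm over all along the axis, 34 mm deep, 105 mm high). The stand is screwed down; its base plate (130 x 110 mm, 20 mm high) is centred below. The level hinge axis is this point's x axis; the arm points to its -y side.
- tab_end (a point): Centre of the outer end face of the flat black push tab (30 mm wide along the hinge axis, 8 mm thick, 20 mm long beyond the lens ring) at the arm's free end, 245 mm from the hinge axis and in one straight line with hinge and lens. Lowered, this line slopes 20 degrees up from level: the tab end is 174 mm above the bench.
- lens (a point): Centre of the magnifier's round lens ring, 90 mm across, 10 mm thick, 175 mm from the hinge axis and joined to it by a bar 14 mm wide and 12 mm thick. Lowered, the lens hangs over the specimen dish.
- magnifier (a joint): Swing of the magnifier arm, rad: 0 lowered, on its lower stop (20 degrees above level); 1.02 raised, on its upper stop (78 degrees). Below the balance point, at about 0.45, it falls back; above it, it swings on by itself to the upper stop in a second or so and stays. About 1.5 to 2.5 N pushing level on the tab end towards the hinge starts it, less later.
- counterweight (a point): Centre of the steel counterweight, a cylinder 44 mm across and 50 mm long, fixed to the magnifier arm 50 mm from the hinge axis, behind and above it when the arm is lowered. It turns with the arm and holds it up once past the balance point.
- dish: Loose round white open specimen dish, 80 mm across at the rim, 76 mm at the foot, 20 mm high, wall 4 mm, about 160 g, a leaf lying in it. It stands on the bench under the magnifier lens. Origin at the centre of its underside.
- sheet: Blank paper sheet lying flat on the bench (no height to climb), 148 mm along its x axis, 210 mm along its y axis, on the side of the dish away from the robot. Origin at its centre.
- beaker: Loose orange beaker, 72 mm across, 95 mm high, a bystander. Origin at the centre of its underside.
- reagent: Loose amber bottle, 52 mm across, 120 mm high, a bystander. Origin at the centre of its underside.
- slidebox: Loose closed grey plastic slide box, 100 x 80 mm, 32 mm high, a bystander. Origin at the centre of its underside.
Mind the look-alikes: they are no part of the job. There is more than one size of the dish; the job needs the middle-sized.

How it is judged:
On the way, in this order (a step that is already met when the one before it is completed fails the run):
1. the magnifier arm stays raised by itself, untouched (value of joint magnifier above 0.93 rad and velocity of joint magnifier between -0.1 and 0.1 rad/s and contact force between each of the arm, the fingers and magnifier below 0.1 N), for 0.3 s.
2. the dish lies on the sheet (x of dish in the frame of sheet between -0.04 and 0.04 m and y of dish in the frame of sheet between -0.07 and 0.07 m and height (world z) of dish below 0.006 m and angle between dish's own z axis and vertical below 0.1 rad and linear speed of dish below 0.01 m/s), for 0.2 s.
At the end, for the whole second after the job is handed in: The magnifier arm is at rest on its upper stop (joint above 0.93 rad, slower than 0.1 rad/s); the dish stands flat and at rest on the bench with its centre within 40 mm (sheet x) and 70 mm (sheet y) of the sheet's centre, so that it overhangs the paper by at most 6 mm (all of step 2 and value of joint magnifier above 0.93 rad and velocity of joint magnifier between -0.1 and 0.1 rad/s); the robot touches nothing.
It fails at once if the dish is lifted more than 10 mm or tipped (height (world z) of dish above 0.01 m or angle between dish's own z axis and vertical above 0.3 rad).
It fails at once if the magnifier arm is pinched or pushed with more than 30 N (contact force between the fingers and magnifier above 30 N).
It fails at once if the dish is pinched or pushed with more than 25 N (contact force between the fingers and dish above 25 N).
It fails at once if a bystander is moved more than 20 mm (distance of any of beaker, reagent, slidebox from where it was at the start of the episode above 0.02 m).
It also fails if it takes over 59 s, if anything falls off the work surface, if the arm or the gripper's body presses on something with over 40 N, if the wrist force passes 120 N, or if a joint passes its speed limit or range.

ROBOT

A 6-joint arm with a two-finger parallel gripper is mounted at the origin on the work surface. World frame = base frame: x ahead of the robot, y to its left, z up, the work surface at z = 0. Lengths are in m, angles in rad, forces in N, time in s.
With the tool pointing down it reaches from about 0.225 to 0.875 m from the base axis. Payload 3.4 kg.
Tool frame: the origin (TCP) lies at the very end of the fingers, on their centre line; the grasp point (between the pads) lies 19 mm behind it; x points along the fingers, y is the direction in which the jaws open and shut, and the axes are right-handed (so a half turn about x gives the same grasp; the last joint's range is limited). The gripper opens to 85 mm and grips with 20 to 120 N. Pads are 22 mm wide; open, the fingers measure 114 mm over their backs; the gripper's body (76 mm by 85 mm) begins 54 mm behind the grasp point. The pads swing forward as they close: fully open they stand 13 mm farther back than shut.
Start: joints at [1.068, 0.276, 1.505, -0, 1.361, -0.121], TCP at [0.214, 0.534, 0.231] pointing down, gripper open.
Joint ranges: [-2.89, 2.89], [-0.75, 2.08], [0.22, 2.7], [-1.18, 4.32], [0.11, 2.71], [-2.7, 2.7]. Speed limits (rad/s): [2.57, 2.57, 3.14, 3.14, 3.14, 3.14].

INTERFACE

Orientations are given as a unit quaternion [w, x, y, z].
In Python, from rig import manip gives the robot as it stands. The module is installed in compiled form; this text tells all that it offers.
- The arm moves only by the tool play_rows, never from a script. Its argument "plan" is a list that holds one entry, the list of rows, each a list of 5 numbers: the closure, from 0 (fully open) to 1 (shut), then the shift along the tool's x, y, z in m, then the turn about the tool's x in degrees. A call has 1 to 12 rows; each row is the pose to reach, as a shift and turn from the pose measured when the call began, along the tool's axes at that moment; what a row does not reach only later rows make up. A row lasts 1/10 s, in which the tool goes at most 50 mm and 8.59 degrees, less where a joint would pass 70% of its speed; a pose out of reach is approached as far as the arm can. A call with a gripper value outside its range is refused whole. The fingers move at their own pace and stop on an object; "grip_force" is the grip in N (left out, the last holds). Time passes only in rows, so rows that repeat a pose let the fingers close. It gives the time, the measured TCP pose, the force and the opening at its end, in the units of the state.
- manip.get_state(): the state, without advancing time (a new reading comes with each control period).
- manip.get_image(name): name is "side" or "top" or "wrist"; returns (picture, depth): 420x560x3 uint8, red, green, blue; 420x560 float32, m along the optical axis (not along the pixel's ray), 0 where there is no reading.
- manip.camera_params(name): a dict with "intrinsics" (3x3 intrinsics, pixels), "R" (3x3) and "t" (3): a world point X has camera coordinates R X + t; the wrist camera has in their place "mount" (4x4, takes a point from camera to tool coordinates, whose origin is the TCP and whose axes are the tool frame's). Camera axes: x right, y down, z forward; pixel columns grow to the right and rows downward; lengths in m; the calibration is good to about 2 mm. A picture is of the moment at which its call begins: read the wrist's pose just before it. camera_params takes no time and is no camera call.
- manip.sign_off(): hands the job in, once; it reports no verdict.
The state is a dict: "clock": time; "qpos": joint angles; "qd": joint speeds; "effort": joint torques, N m; "position": TCP position; "ee_rot": TCP orientation; "contact_force": force on the tool from outside, world axes, zero at the start; "moment": the same for the moment, N m; "width": finger opening in m.
Only numpy, scipy, OpenCV 4.12 (cv2) and the standard library are available. Lean on these libraries where they do the work, as an engineer would, in place of code of your own. Each camera call takes 0.05 s, during which the arm holds its last target.

## Working session

There is one attempt and no reset: what is moved stays moved. The work goes in short steps, Python scripts to look and compute and a tool call to move; the robot and the scene stay as the last step left them, time stands still between calls to the robot, and variables do not carry over. Pictures are saved under pics/ and viewed, and the job is handed in when it is done.

Besides the shell and the picture viewer there is one more tool, called after "Call:" by a JSON object that holds its "api" and its "payload", one argument or row to a line. play_rows: Moves the arm, as the interface text tells. Its arguments: {"type":"object","properties":{"plan":{"type":"array","items":{"type":"array","items":{"type":"array","items":{"type":"number"}}}},"grip_force":{"type":"number"}},"required":["plan"]}

```bash
mkdir -p pics
cat > h.py <<'E'
import numpy as np, cv2
from rig import manip
def shot(n,tag):
    im,d=manip.get_image(n); cv2.imwrite(f'pics/{tag}.png',im[:,:,::-1]); np.savez(f'pics/{tag}.npz',im=im,d=d); return im,d
def world(n,d):
    p=manip.camera_params(n);K=p["intrinsics"];h,w=d.shape
    u,v=np.meshgrid(np.arange(w),np.arange(h))
    c=np.stack([(u-K[0,2])/K[0,0]*d,(v-K[1,2])/K[1,1]*d,d],-1)
    return (c-p["t"])@p["R"]   # R^T(c-t)
E
python3 - <<'E'
from h import *
print(manip.get_state())
for n in("side","top"): shot(n,n+'0'); print(manip.camera_params(n))
E
```

```text
{'clock': 0.0, 'qpos': array([ 1.06805895e+00,  2.76593130e-01,  1.50613088e+00, -1.99911840e-05,
        1.36070199e+00, -1.20975232e-01]), 'qd': array([-1.60490286e-03, -2.84895815e-04, -4.38218802e-05, -8.61726712e-04,
       -7.22219699e-04, -1.43976051e-03]), 'effort': array([-3.43342814e-03, -4.16788709e+01, -2.45800495e+01, -5.93080986e-04,
        1.10024930e-02,  6.09719422e-06]), 'position': array([0.21396142, 0.53313888, 0.23044168]), 'ee_rot': array([ 0.69407161,  0.1335346 ,  0.69445621, -0.13477269]), 'contact_force': array([-0.02768858, -0.42756357,  0.06572736]), 'moment': array([-0.04515624, -0.02855506,  0.02335645]), 'width': 0.0856627134041007}
{'intrinsics': array([[434.19667681,   0.        , 283.99914082],
       [  0.        , 434.19667681, 208.1893575 ],
       [  0.        ,   0.        ,   1.        ]]), 'R': array([[ 0.69630863, -0.71744142, -0.02078703],
       [-0.45292659, -0.41674962, -0.788148  ],
       [ 0.55678703,  0.55820925, -0.61513465]]), 't': array([-0.34274524,  0.32953013,  0.80425928])}
{'intrinsics': array([[477.952772  ,   0.        , 282.32007387],
       [  0.        , 477.952772  , 215.35365336],
       [  0.        ,   0.        ,   1.        ]]), 'R': array([[ 0.01200391, -0.99992562, -0.00216003],
       [-0.9879309 , -0.01152624, -0.15446579],
       [ 0.1544294 ,  0.00398816, -0.98799578]]), 't': array([-0.00145772,  0.54001228,  1.21930724])}
```

View pics/side0.png

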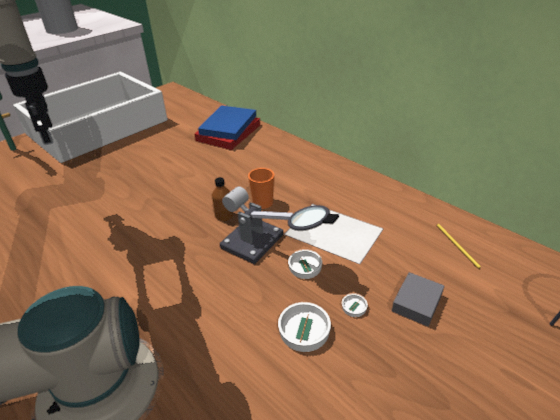

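View pics/top0.png

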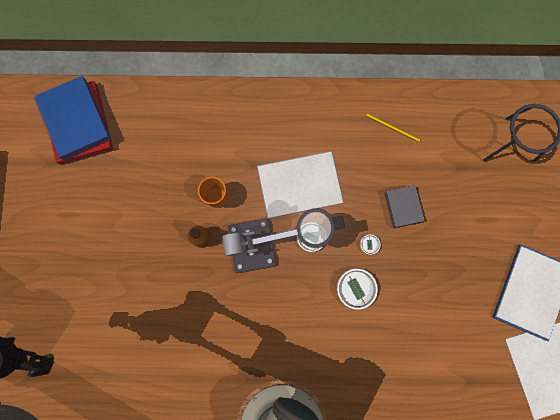

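The top view shows three dishes: (312,235) under the lens, small at (371,244) and large at (357,289). The hinge is at about (255,241), the tab at (340,224) and the sheet at (300,184). The one under the lens should be the middle-sized dish. I'll measure everything and check a crop.

Run:
```python
from h import *
z=np.load('pics/top0.npz');im,d=z['im'],z['d'];W=world('top',d)
zs=np.load('pics/side0.npz');ims,ds=zs['im'],zs['d'];S=world('side',ds)
for n,(u,v) in dict(tab=(340,224),tabR=(343,224),cw=(233,243),pen=(250,240),dish=(305,249),small=(371,244),large=(357,289),sh=(300,184),beaker=(212,190),bottle=(199,236),box=(405,207),bar=(270,238)).items(): print(n,W[v,u].round(4))
def circ(P,lo,hi,cx,cy,r):
    m=(P[...,2]>lo)&(P[...,2]<hi)&(np.hypot(P[...,0]-cx,P[...,1]-cy)<r);return P[m]
# sheet
for nm,I,P in(('top',im,W),('side',ims,S)):
    hsv=cv2.cvtColor(I,cv2.COLOR_RGB2HSV)
    m=((hsv[...,1]<40)&(hsv[...,2]>150)&(abs(P[...,2])<.008)&(P[...,0]>.45)&(P[...,0]<.8)&(P[...,1]>-.2)&(P[...,1]<.15)).astype(np.uint8)
    m=cv2.morphologyEx(m,cv2.MORPH_OPEN,np.ones((3,3)))
    pts=P[m>0][:,:2].astype(np.float32); print(nm,'sheet',len(pts),cv2.minAreaRect(pts*1000))
    b=cv2.boxPoints(cv2.minAreaRect(pts*1000));print(b.round())
    # white rim points z 0.012..0.024
    m=(hsv[...,1]<60)&(hsv[...,2]>130)&(P[...,2]>.013)&(P[...,2]<.026)&(P[...,0]>.2)&(P[...,0]<.7)&(P[...,1]>-.3)&(P[...,1]<.1)
    n,lab,st,c=cv2.connectedComponentsWithStats(m.astype(np.uint8))
    for i in range(1,n):
        if st[i,4]>25:
            q=P[lab==i]; 
            A=np.c_[2*q[:,:2],np.ones(len(q))]; s=np.linalg.lstsq(A,(q[:,:2]**2).sum(1),rcond=None)[0]
            print(nm,'rim',st[i],q.mean(0).round(3),'fit',s[:2].round(4),np.sqrt(s[2]+s[0]**2+s[1]**2).round(4))
    for lo,hi,a in((.085,.1,'z~.095'),(.1,.125,''),(.13,.19,'')):
        m=(P[...,2]>lo)&(P[...,2]<hi)&(P[...,0]>.3)&(P[...,0]<.75)&(P[...,1]>-.3)&(P[...,1]<.3)
        n,lab,st,c=cv2.connectedComponentsWithStats(m.astype(np.uint8))
        for i in range(1,n):
            if st[i,4]>25:q=P[lab==i];print(nm,lo,st[i],q.mean(0).round(3),q.min(0).round(3),q.max(0).round(3))
c=im[190:310,220:400];cv2.imwrite('pics/crop0.png',cv2.resize(c[:,:,::-1],None,fx=4,fy=4))
c=ims[160:340,200:400];cv2.imwrite('pics/crops0.png',cv2.resize(c[:,:,::-1],None,fx=3.3,fy=3.3))
```

```text
tab [ 0.5004 -0.1315  0.1737]
tabR [ 0.4999 -0.138   0.1781]
cw [0.4558 0.1226 0.1402]
pen [0.4669 0.0841 0.108 ]
dish [ 0.4537 -0.0563  0.0204]
small [ 0.4702 -0.2339  0.0082]
large [ 0.3504 -0.1948  0.0085]
sh [ 6.347e-01 -4.260e-02 -4.000e-04]
beaker [0.6143 0.1989 0.003 ]
bottle [0.4753 0.2108 0.1086]
box [ 0.568  -0.3219  0.0314]
bar [0.4717 0.0343 0.115 ]
top sheet 3998 ((635.481201171875, -41.825538635253906), (150.02149963378906, 211.7816925048828), 12.149396896362305)
[[ 540.   46.]
 [ 584. -161.]
 [ 731. -130.]
 [ 687.   77.]]
top rim [297 240  25  12  44] [ 0.457 -0.063  0.02 ] fit [ 0.4856 -0.0719] 0.0362
top rim [366 272  12  25  48] [ 0.364 -0.235  0.022] fit [ 0.3529 -0.1954] 0.0456
top 0.085 [198 177  28  28 174] [0.596 0.187 0.094] [0.56  0.151 0.086] [0.63 0.22 0.1 ]
top 0.085 [189 227  16  16  95] [0.478 0.216 0.09 ] [0.462 0.202 0.085] [0.501 0.24  0.099]
top 0.1 [190 229  11  10  83] [0.481 0.22  0.118] [0.469 0.209 0.101] [0.492 0.232 0.125]
top 0.1 [241 231  43  23 344] [0.466 0.066 0.108] [0.435 0.002 0.1  ] [0.49  0.107 0.125]
top 0.13 [ 283  208   62   40 13
[... 554 characters left out ...]
.091] [0.556 0.147 0.085] [0.628 0.22  0.097]
side 0.085 [213 186  15   9  84] [0.475 0.213 0.091] [0.461 0.198 0.085] [0.498 0.231 0.1  ]
side 0.085 [237 205  25  19 166] [0.453 0.078 0.095] [0.428 0.045 0.085] [0.487 0.104 0.1  ]
side 0.1 [214 178  10  11  87] [0.477 0.216 0.114] [0.467 0.207 0.1  ] [0.492 0.233 0.123]
side 0.1 [222 195  39  24 293] [0.449 0.102 0.11 ] [0.423 0.065 0.1  ] [0.488 0.14  0.125]
side 0.1 [251 212  34   8 164] [0.468 0.03  0.113] [ 0.456 -0.018  0.1  ] [0.48  0.078 0.125]
side 0.13 [222 187  25  17 219] [0.451 0.12  0.137] [0.425 0.103 0.13 ] [0.481 0.143 0.143]
side 0.13 [281 205  58  26 933] [ 0.489 -0.083  0.155] [ 0.444 -0.144  0.13 ] [ 0.537 -0.01   0.178]
```

View pics/crop0.png

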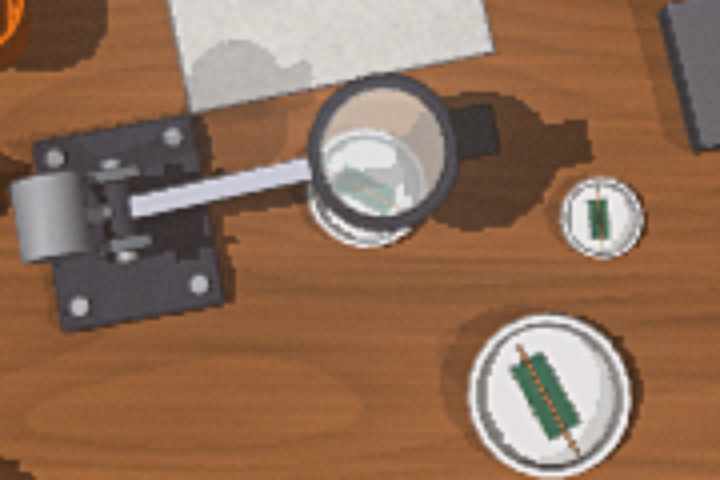

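View pics/crops0.png

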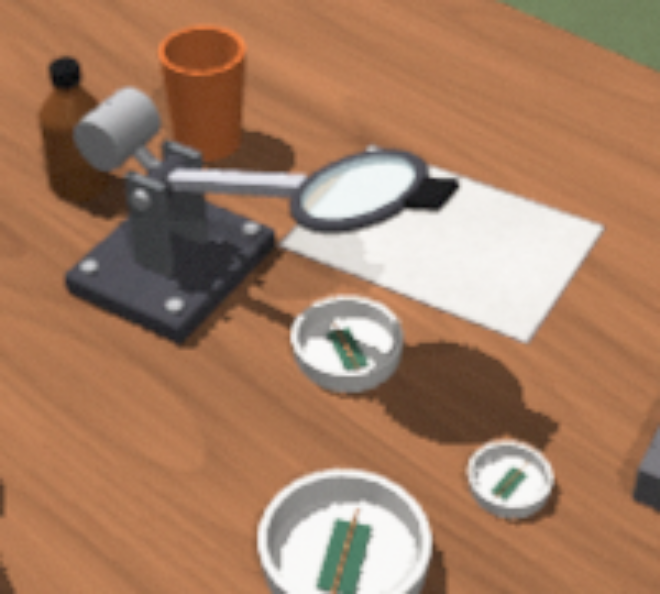

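Run:
```python
from h import *
from scipy.spatial.transform import Rotation as Ro
s=manip.get_state();q=s['ee_rot'];R=Ro.from_quat(q[[1,2,3,0]]).as_matrix();print(R.round(3))
# magnifier axis fit from both cams
z=np.load('pics/top0.npz');zs=np.load('pics/side0.npz')
for n,f in(('top',z),('side',zs)):
    P=world(n,f['d']);m=(P[...,2]>.1)&(P[...,2]<.19)&(P[...,0]>.42)&(P[...,0]<.56)&(P[...,1]>-.2)&(P[...,1]<.03)
    q=P[m]; 
    A=np.c_[q[:,1],np.ones(len(q))]
    bar=q[q[:,1]>-.03]; tab=q[q[:,1]<-.133]
    print(n,'bar',bar.mean(0).round(4),len(bar),'tab',tab.mean(0).round(4),tab.min(0).round(3),tab.max(0).round(3),len(tab))
    ln=q[(q[:,1]<-.03)&(q[:,1]>-.133)];print('lens',(ln.min(0)+ln.max(0))/2, 'ends',np.percentile(q[:,1],[0.5,1,2]).round(4))
    m=(P[...,2]>.097)&(P[...,2]<.108)&(P[...,0]>.41)&(P[...,0]<.52)&(P[...,1]>.05)&(P[...,1]<.11);print('cheek',P[m].mean(0),P[m].min(0),P[m].max(0))
```

```text
[[-0.001  0.373  0.928]
 [-0.001  0.928 -0.373]
 [-1.    -0.002 -0.   ]]
top bar [ 4.787e-01 -1.000e-04  1.280e-01] 156 tab [ 0.5031 -0.1364  0.1762] [ 0.491 -0.141  0.171] [ 0.519 -0.133  0.181] 41
lens [ 0.49436051 -0.08150959  0.15612884] ends [-0.1385 -0.1366 -0.134 ]
cheek [0.46391338 0.082753   0.10279817] [0.43047163 0.05187058 0.09718858] [0.49313396 0.10706944 0.10796367]
side bar [ 0.4745 -0.0011  0.1244] 153 tab [ 0.5008 -0.1383  0.174 ] [ 0.488 -0.144  0.168] [ 0.519 -0.133  0.178] 57
lens [ 0.490873   -0.08194914  0.15467339] ends [-0.142  -0.141  -0.1388]
cheek [0.4591062  0.08239528 0.10198486] [0.43213024 0.05075382 0.09704599] [0.48802046 0.10953298 0.10788138]
```

```bash
cat >> h.py <<'E'
from scipy.spatial.transform import Rotation as Ro
def rel(*targets):
    s=manip.get_state();q=s['ee_rot'];R=Ro.from_quat(q[[1,2,3,0]]).as_matrix()
    print('t',s['clock'].__round__(2),'pos',s['position'].round(4),'F',s['contact_force'].round(2),'w',round(s['width'],4),'zyaw',np.degrees(np.arctan2(R[1,2],R[0,2])).round(2))
    for t in targets: print(t,'->',(R.T@(np.array(t)-s['position'])).round(4))
E
python3 - <<'E'
from h import *
rel((.52,-.21,.25))
E
```

```text
t 0.1 pos [0.214  0.5332 0.2305] F [ 0.93 -0.16 -0.75] w 0.0849 zyaw -21.87
(0.52, -0.21, 0.25) -> [-0.0187 -0.5757  0.5608]
```

Call:
{"api": "play_rows", "payload": {
  "plan": [
    [[1,-0.02,-0.03,0.03,5],[1,-0.02,-0.06,0.06,10],[1,-0.02,-0.09,0.09,16],[1,-0.02,-0.12,0.12,22],[1,-0.02,-0.15,0.15,28],[1,-0.02,-0.18,0.18,34],[1,-0.02,-0.21,0.21,40],[1,-0.02,-0.24,0.235,46],[1,-0.02,-0.27,0.265,52],[1,-0.02,-0.3,0.295,57.4],[1,-0.02,-0.33,0.325,57.4],[1,-0.02,-0.36,0.355,57.4]]
  ],
  "grip_force": 40
}}

```text
clock: 1.3
position: [0.4094, 0.0652, 0.2509]
ee_rot: [0.545, 0.451, 0.544, -0.452]
contact_force: [1.2, 0.9, 0.2]
width: 0.0001
```

Run:
```python
from h import *
rel((.52,-.21,.25))
```

```text
t 1.3 pos [0.4094 0.0652 0.2509] F [1.16 0.88 0.16] w 0.0001 zyaw -79.29
(0.52, -0.21, 0.25) -> [0.0011 0.0575 0.291 ]
```

Call:
{"api": "play_rows", "payload": {
  "plan": [
    [[1,0,0.01,0.045,0],[1,0,0.02,0.09,0],[1,0,0.03,0.135,0],[1,0,0.04,0.18,0],[1,0,0.05,0.225,0],[1,0,0.057,0.26,0],[1,0,0.057,0.29,0],[1,0.04,0.057,0.29,0],[1,0.08,0.057,0.29,0],[1,0.096,0.057,0.29,0],[1,0.096,0.057,0.29,0]]
  ]
}}

```text
clock: 2.4
position: [0.5169, -0.2082, 0.1518]
ee_rot: [0.542, 0.45, 0.547, -0.452]
contact_force: [0.1, 0.1, 0.9]
width: 0.0002
```

Run:
```python
from h import *
rel((.511,-.186,.154))
shot('side','side1');shot('top','top1')
a=cv2.imread('pics/side1.png')[120:300,200:420];b=cv2.imread('pics/top1.png')[180:320,200:420]
cv2.imwrite('pics/c1.png',np.vstack([cv2.resize(a,(560,310)),cv2.resize(b,(560,290))]))
```

```text
t 2.4 pos [ 0.5169 -0.2082  0.1518] F [0.14 0.09 0.87] w 0.0002 zyaw -79.31
(0.511, -0.186, 0.154) -> [-0.0021 -0.0017 -0.0229]
```

View pics/c1.png

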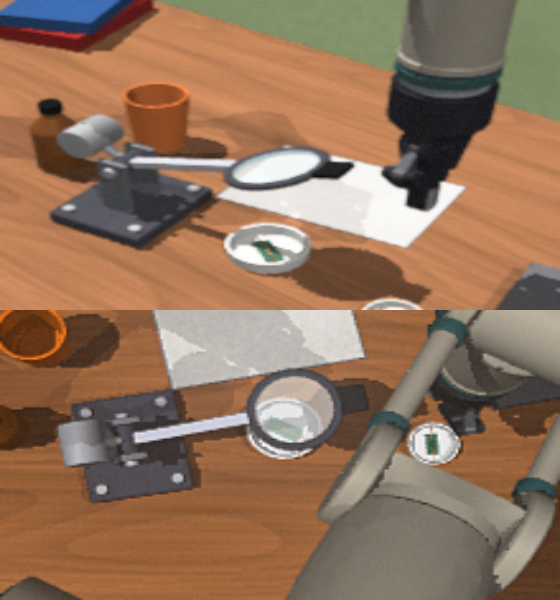

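Run:
```python
from h import *
print(manip.camera_params('wrist')['mount'].round(3))
z=np.load('pics/side1.npz');P=world('side',z['d']);s=manip.get_state();q=s['ee_rot'];R=Ro.from_quat(q[[1,2,3,0]]).as_matrix()
T=(P-s['position'])@R
m=(np.abs(T)<.15).all(-1)&(P[...,2]>.14)&(P[...,1]<-.155)&(P[...,1]>-.4)
for lo in np.arange(-.15,.01,.01):
    k=m&(T[...,0]>=lo)&(T[...,0]<lo+.01)
    if k.sum():print(lo.round(2),k.sum(),'y',T[k][:,1].min().round(3),T[k][:,1].max().round(3),'z',T[k][:,2].min().round(3),T[k][:,2].max().round(3))
b=cv2.imread('pics/side1.png')[100:220,330:420];cv2.imwrite('pics/c1b.png',cv2.resize(b,None,fx=5,fy=5,interpolation=cv2.INTER_CUBIC))
```

```text
[[ 0.    -0.325  0.946 -0.143]
 [ 1.     0.001 -0.    -0.   ]
 [-0.001  0.946  0.325 -0.083]
 [ 0.     0.     0.     1.   ]]
-0.15 192 y -0.043 0.003 z -0.031 0.038
-0.14 181 y -0.042 0.003 z -0.033 0.037
-0.13 113 y -0.043 -0.001 z -0.027 0.037
-0.12 65 y -0.045 -0.021 z -0.01 0.011
-0.11 115 y -0.047 0.004 z -0.02 0.019
-0.1 141 y -0.065 0.014 z -0.019 0.019
-0.09 144 y -0.066 0.012 z -0.013 0.019
-0.08 84 y -0.063 0.05 z -0.017 0.017
-0.07 95 y -0.056 0.045 z -0.012 0.017
-0.06 38 y -0.047 0.04 z -0.012 0.015
-0.05 68 y -0.039 0.033 z -0.012 0.013
-0.04 13 y -0.017 0.026 z 0.009 0.013
-0.03 41 y -0.019 0.002 z -0.007 0.011
-0.02 47 y -0.021 0.0 z -0.012 0.011
-0.01 39 y -0.019 0.002 z -0.011 0.01
0.0 7 y -0.012 -0.01 z -0.008 0.008
```

View pics/c1b.png

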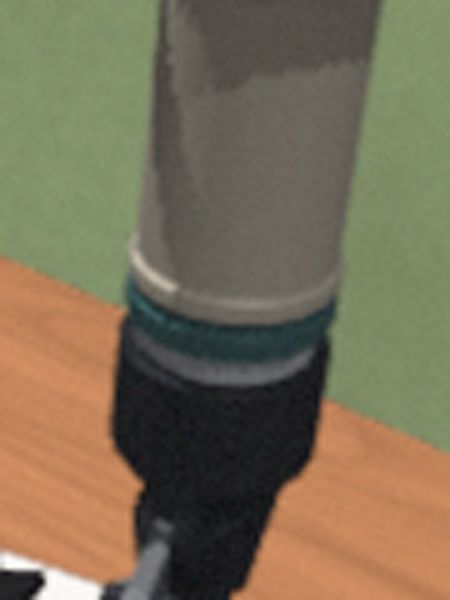

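Call:
{"api": "play_rows", "payload": {
  "plan": [
    [[1,-0.002,-0.002,-0.02,0],[1,-0.002,-0.002,-0.035,0],[1,-0.002,-0.002,-0.042,0],[1,-0.002,-0.002,-0.047,0],[1,-0.007,-0.002,-0.051,0],[1,-0.014,-0.002,-0.0545,0],[1,-0.022,-0.002,-0.0575,0],[1,-0.03,-0.002,-0.062,0],[1,-0.041,-0.002,-0.067,0]]
  ]
}}

```text
clock: 3.4
position: [0.505, -0.1437, 0.1969]
ee_rot: [0.544, 0.451, 0.544, -0.452]
contact_force: [0.6, -0.3, 0.1]
width: 0.0
```

Run:
```python
from h import *
rel()
im,d=shot('side','side2')
s=manip.get_state();p=s['position'];u=np.array([.186,-.983]);print('r',(p[:2]-[.461,.08])@u)
P=world('side',d);m=(P[...,2]>.12)&(P[...,0]>.42)&(P[...,0]<.56)&(P[...,1]>-.125)&(P[...,1]<.03)&(P[...,2]<.25)
q=P[m];x=(q[:,:2]-[.461,.08])@u
print(np.degrees(np.arctan2(q[:,2]-.09,x))[[0]],np.degrees(np.arctan(np.polyfit(x[x<.21],q[x<.21][:,2],1)[0])))
cv2.imwrite('pics/c2.png',cv2.resize(im[120:300,200:420,::-1],None,fx=2.6,fy=2.6))
```

```text
t 3.4 pos [ 0.505  -0.1437  0.1969] F [ 0.58 -0.28  0.08] w 0.0 zyaw -79.31
r 0.22787931168700803
[22.34628434] 19.32764024010287
```

View pics/c2.png

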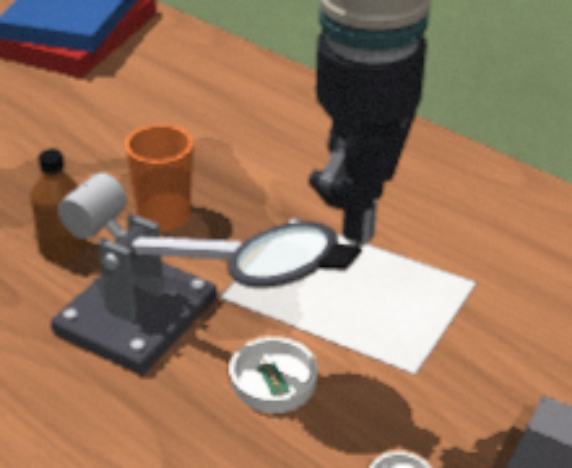

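Call:
{"api": "play_rows", "payload": {
  "plan": [
    [[1,-0.005,0,0.02,0],[1,-0.005,0,0.045,0],[1,-0.005,0,0.045,0],[1,0.03,0,0.045,0],[1,0.058,0,0.045,0],[1,0.058,0,0.035,0],[1,0.058,0,0.028,0],[1,0.058,0,0.023,0],[1,0.058,0,0.019,0],[1,0.058,0,0.016,0],[1,0.058,0,0.013,0]]
  ]
}}

```text
clock: 4.55
position: [0.5088, -0.156, 0.1418]
ee_rot: [0.546, 0.451, 0.543, -0.451]
contact_force: [-0.1, 0.3, -0.5]
width: 0.0
```

Run:
```python
from h import *
rel()
im,d=shot('side','side3')
s=manip.get_state();p=s['position'];u=np.array([.186,-.983]);print('r',(p[:2]-[.461,.08])@u)
cv2.imwrite('pics/c3.png',cv2.resize(im[120:300,200:420,::-1],None,fx=2.6,fy=2.6))
```

```text
t 4.55 pos [ 0.5088 -0.156   0.1418] F [-0.13  0.26 -0.52] w 0.0 zyaw -79.27
r 0.24038287073120454
```

View pics/c3.png

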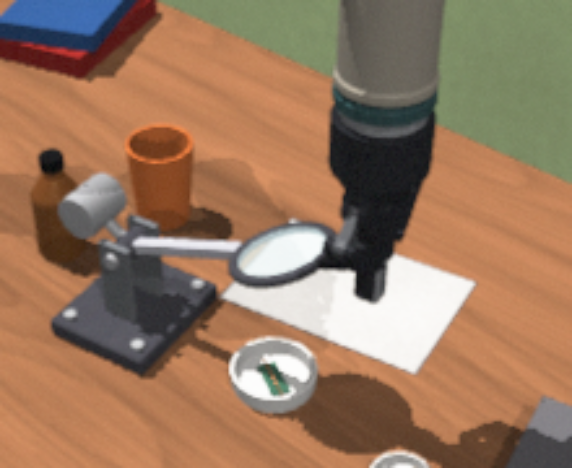

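Call:
{"api": "play_rows", "payload": {
  "plan": [
    [[1,0,0,-0.004,0],[1,0,0,-0.007,0],[1,-0.006,0,-0.009,0],[1,-0.012,0,-0.011,0],[1,-0.018,0,-0.014,0],[1,-0.024,0,-0.017,0],[1,-0.03,0,-0.02,0],[1,-0.035,0,-0.023,0],[1,-0.041,0,-0.027,0]]
  ]
}}

```text
clock: 5.5
position: [0.5043, -0.1325, 0.184]
ee_rot: [0.548, 0.45, 0.541, -0.452]
contact_force: [-0.6, -7.5, 4.3]
width: 0.0001
```

Run:
```python
from h import *
rel()
im,d=shot('side','side4')
s=manip.get_state();p=s['position'];u=np.array([.186,-.983]);print('r',(p[:2]-[.461,.08])@u)
cv2.imwrite('pics/c4.png',cv2.resize(im[120:300,200:420,::-1],None,fx=2.6,fy=2.6))
```

```text
t 5.5 pos [ 0.5043 -0.1325  0.184 ] F [-0.56 -7.5   4.26] w 0.0001 zyaw -79.25
r 0.2163742945746652
```

View pics/c4.png

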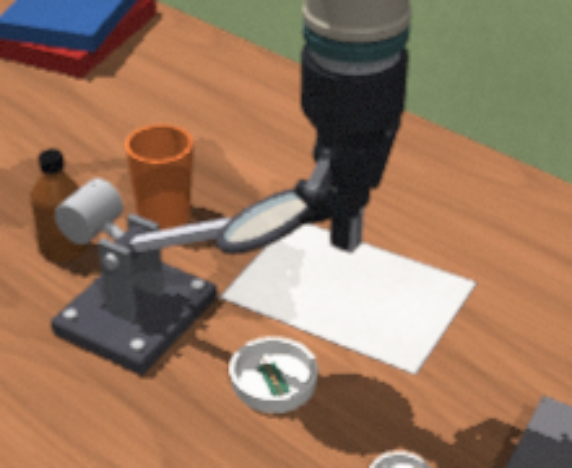

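Call:
{"api": "play_rows", "payload": {
  "plan": [
    [[1,-0.008,0,0,0],[1,-0.015,0,-0.005,0],[1,-0.022,0,-0.01,0],[1,-0.0285,0,-0.0155,0],[1,-0.035,0,-0.021,0],[1,-0.041,0,-0.027,0],[1,-0.047,0,-0.033,0],[1,-0.053,0,-0.039,0]]
  ]
}}

```text
clock: 6.35
position: [0.4973, -0.093, 0.2389]
ee_rot: [0.549, 0.45, 0.54, -0.452]
contact_force: [0.1, -1.6, 1.1]
width: -0.0001
```

Run:
```python
from h import *
rel()
im,d=shot('side','side5')
s=manip.get_state();p=s['position'];u=np.array([.186,-.983]);print('r',(p[:2]-[.461,.08])@u)
cv2.imwrite('pics/c5.png',cv2.resize(im[100:300,200:420,::-1],None,fx=2.6,fy=2.6))
```

```text
t 6.35 pos [ 0.4973 -0.093   0.2389] F [ 0.11 -1.55  1.15] w -0.0001 zyaw -79.26
r 0.17522290219681433
```

View pics/c5.png

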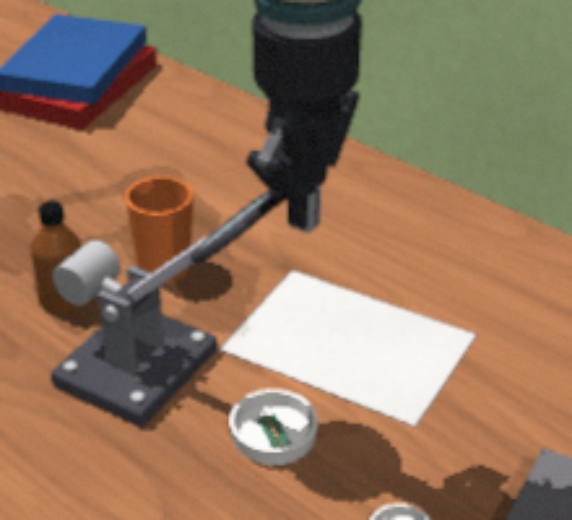

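Call:
{"api": "play_rows", "payload": {
  "plan": [
    [[1,-0.005,0,-0.006,0],[1,-0.01,0,-0.012,0],[1,-0.015,0,-0.018,0],[1,-0.019,0,-0.024,0],[1,-0.019,0,-0.024,0],[1,-0.019,0,-0.01,0],[1,-0.019,0,0.02,0],[1,-0.019,0,0.05,0],[1,-0.019,0,0.08,0],[1,-0.019,0,0.08,0]]
  ]
}}

```text
clock: 7.4
position: [0.5126, -0.1748, 0.2583]
ee_rot: [0.548, 0.451, 0.539, -0.453]
contact_force: [-0.4, -0.1, 0.0]
width: -0.0002
```

Run:
```python
from h import *
rel((.40,-.093,.26),(.40,-.093,.1))
im,d=shot('side','side6')
cv2.imwrite('pics/c6.png',cv2.resize(im[80:300,180:420,::-1],None,fx=2.5,fy=2.5))
```

```text
t 7.4 pos [ 0.5126 -0.1748  0.2583] F [-0.42 -0.15  0.02] w -0.0002 zyaw -79.46
(0.4, -0.093, 0.26) -> [-0.0034 -0.0957 -0.101 ]
(0.4, -0.093, 0.1) -> [ 0.1565 -0.0967 -0.1028]
```

View pics/c6.png

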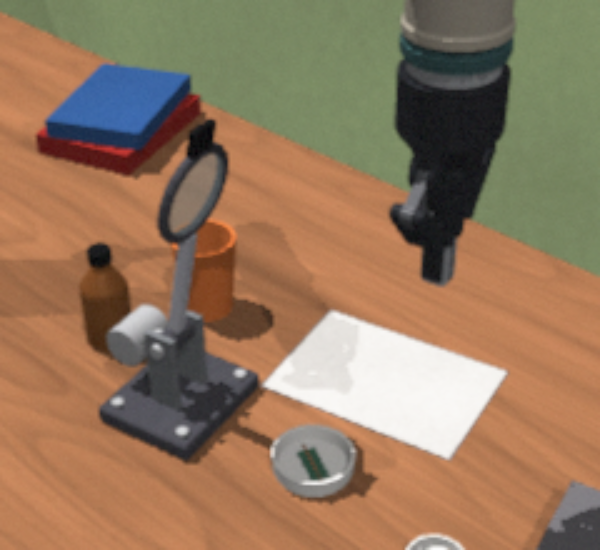

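Call:
{"api": "play_rows", "payload": {
  "plan": [
    [[0.53,0,-0.02,-0.01,-8],[0.53,0,-0.04,-0.03,-16],[0.53,0,-0.06,-0.05,-24],[0.53,0,-0.08,-0.07,-32],[0.53,0,-0.0945,-0.09,-40],[0.53,0,-0.0945,-0.099,-48],[0.53,0,-0.0945,-0.099,-56],[0.53,0,-0.0945,-0.099,-64],[0.53,0,-0.0945,-0.099,-72],[0.53,0,-0.0945,-0.099,-80],[0.53,0,-0.0945,-0.099,-88],[0.53,0,-0.0945,-0.099,-91.3]]
  ]
}}

```text
clock: 8.65
position: [0.4004, -0.0923, 0.2567]
ee_rot: [0.705, -0.077, 0.701, 0.072]
contact_force: [-0.0, -0.1, -0.2]
width: 0.04
```

Run:
```python
from h import *
rel((.402,-.09,.04),(.402,-.09,.005))
im,d=shot('side','side7');P=world('side',d)
im2,d2=shot('top','top7')
hsv=cv2.cvtColor(im,cv2.COLOR_RGB2HSV)
m=(hsv[...,1]<60)&(hsv[...,2]>110)&(P[...,2]>.015)&(P[...,2]<.026)&(np.hypot(P[...,0]-.485,P[...,1]+.073)<.06)
q=P[m];A=np.c_[2*q[:,:2],np.ones(len(q))];s=np.linalg.lstsq(A,(q[:,:2]**2).sum(1),rcond=None)[0];print('dish',s[:2],np.sqrt(s[2]+s[0]**2+s[1]**2),len(q))
cv2.imwrite('pics/c7.png',np.vstack([cv2.resize(im[80:340,180:420,::-1],(480,300)),cv2.resize(im2[150:330,180:420,::-1],(480,300))]))
```

```text
t 8.65 pos [ 0.4004 -0.0923  0.2567] F [-0.04 -0.09 -0.23] w 0.04 zyaw 12.12
(0.402, -0.09, 0.04) -> [0.2167 0.0038 0.0009]
(0.402, -0.09, 0.005) -> [0.2516 0.0041 0.0007]
dish [ 0.48545673 -0.07418103] 0.0374998027480849 187
```

View pics/c7.png

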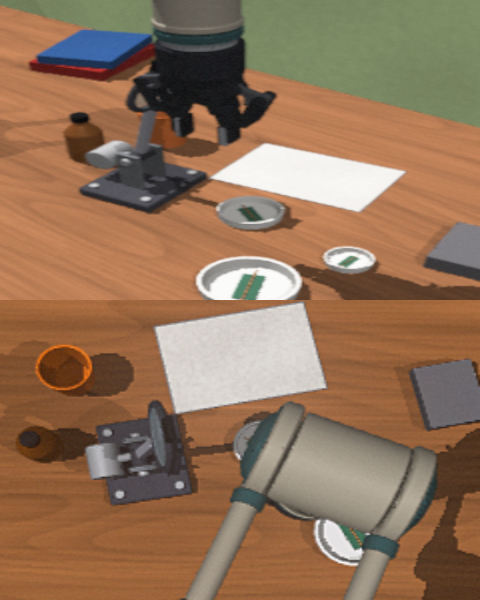

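Call:
{"api": "play_rows", "payload": {
  "plan": [
    [[0.53,0.045,0.003,0,0],[0.53,0.09,0.003,0,0],[0.53,0.135,0.003,0,0],[0.53,0.175,0.003,0,0],[0.53,0.205,0.003,0,0],[0.53,0.22,0.003,0,0],[0.53,0.23,0.003,0,0],[0.53,0.24,0.003,0,0],[0.53,0.247,0.003,0,0],[0.53,0.25,0.003,0,0],[0.53,0.25,0.003,0,0]]
  ]
}}

```text
clock: 9.85
position: [0.4018, -0.0913, 0.0067]
ee_rot: [0.706, -0.076, 0.701, 0.07]
contact_force: [-0.0, 0.5, 0.5]
width: 0.0403
```

Run:
```python
from h import *
rel((.4855,-.074,.0055),(.635,-.042,.0055))
im,d=shot('side','side8')
cv2.imwrite('pics/c8.png',cv2.resize(im[130:360,200:420,::-1],None,fx=2.6,fy=2.6))
```

```text
t 9.85 pos [ 0.4018 -0.0913  0.0067] F [-0.02  0.46  0.51] w 0.0403 zyaw 11.88
(0.4855, -0.074, 0.0055) -> [ 0.0017 -0.0003  0.0855]
(0.635, -0.042, 0.0055) -> [0.0025 0.0003 0.2384]
```

View pics/c8.png

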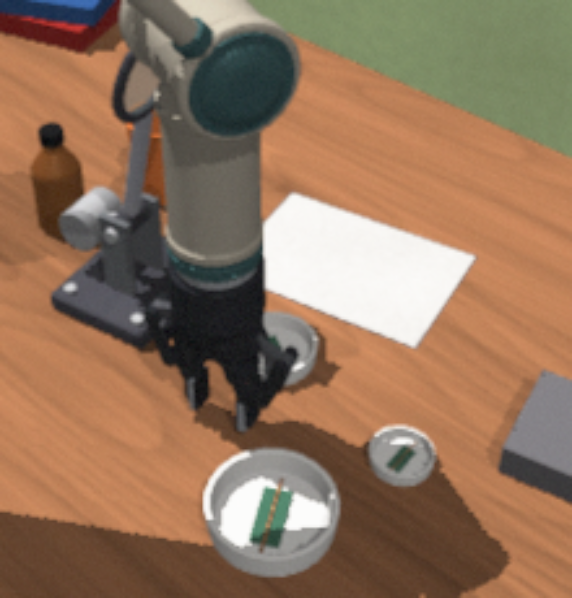

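Run:
```python
from h import *
im,d=shot('top','top8');P=world('top',d)
print('z>.2, by x bins: ymax')
for a in np.arange(.2,.66,.04):
    m=(P[...,2]>.2)&(P[...,0]>a)&(P[...,0]<a+.04)&(abs(P[...,1])<.3)
    if m.any():
        q=P[m];i=q[:,1].argmax();print(a.round(2),'y',q[:,1].min().round(3),q[i].round(3))
cv2.imwrite('pics/t8.png',im[:,:,::-1])
```

```text
z>.2, by x bins: ymax
0.2 y -0.084 [0.212 0.159 0.756]
0.24 y -0.101 [0.247 0.158 0.763]
0.28 y -0.118 [0.283 0.144 0.757]
0.32 y -0.142 [0.323 0.003 0.499]
0.36 y -0.155 [ 0.363 -0.013  0.455]
0.4 y -0.155 [0.439 0.057 0.227]
0.44 y -0.086 [0.462 0.068 0.205]
0.48 y 0.037 [0.484 0.068 0.223]
```

View pics/t8.png

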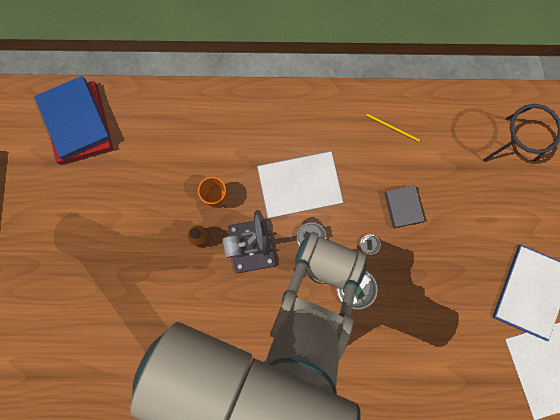

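Call:
{"api": "play_rows", "payload": {
  "plan": [
    [[0.53,0,0,0.015,0],[0.53,0,0,0.027,0],[0.53,0,0,0.034,0],[0.53,0,0,0.039,0],[0.53,0,0,0.043,0],[0.53,0,0,0.047,0],[0.53,0,0,0.052,0],[0.53,0,0,0.057,0],[0.53,0,0,0.063,0],[0.53,0,0,0.07,0]]
  ]
}}

```text
clock: 10.95
position: [0.471, -0.077, 0.0075]
ee_rot: [0.706, -0.076, 0.701, 0.07]
contact_force: [0.1, -0.7, -0.3]
width: 0.0403
```

```bash
cat > look.py <<'E'
from h import *
import sys
t=sys.argv[1]
rel((.635,-.042,.0065))
im,d=shot('side','s'+t);i2,_=shot('top','t'+t)
cv2.imwrite(f'pics/c{t}.png',np.vstack([cv2.resize(im[110:340,180:420,::-1],(560,340)),cv2.resize(i2[150:310,180:420,::-1],(390,260))[:, :].copy() if 0 else cv2.resize(i2[150:270,180:420,::-1],(560,260))]))
E
python3 look.py 9
```

```text
t 10.95 pos [ 0.471  -0.077   0.0075] F [ 0.06 -0.73 -0.31] w 0.0403 zyaw 11.87
(0.635, -0.042, 0.0065) -> [0.0021 0.0005 0.1677]
```

View pics/c9.png

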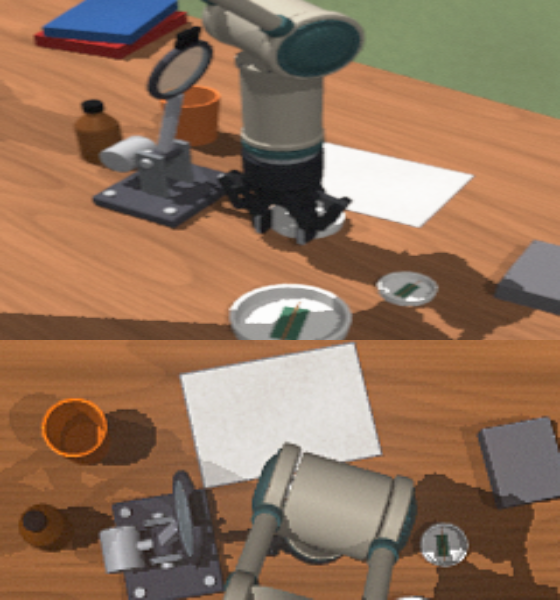

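Call:
{"api": "play_rows", "payload": {
  "plan": [
    [[0.53,0,0,0.006,0],[0.53,0,0,0.012,0],[0.53,0,0,0.018,0],[0.53,0,0,0.024,0],[0.53,0,0,0.03,0],[0.53,0,0,0.036,0],[0.53,0,0,0.042,0],[0.53,0,0,0.048,0],[0.53,0,0,0.054,0],[0.53,0,0,0.06,0]]
  ]
}}

```text
clock: 12.05
position: [0.5315, -0.0647, 0.0082]
ee_rot: [0.707, -0.077, 0.7, 0.07]
contact_force: [-0.5, -0.0, -0.3]
width: 0.0401
```

```bash
python3 look.py 10
```

```text
t 12.05 pos [ 0.5315 -0.0647  0.0082] F [-0.52 -0.01 -0.32] w 0.0401 zyaw 11.9
(0.635, -0.042, 0.0065) -> [0.0025 0.0009 0.1059]
```

View pics/c10.png

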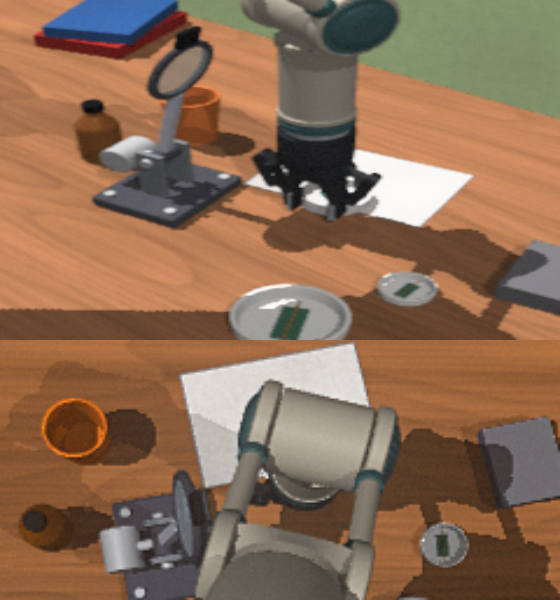

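Run:
```python
from h import *
P=world('top',np.load('pics/t10.npz')['d'])
for a in np.arange(.36,.62,.03):
    m=(P[...,2]>.36)&(P[...,0]>a)&(P[...,0]<a+.03)&(abs(P[...,1])<.3)
    if m.any(): q=P[m];print(a.round(2),q[q[:,1].argmax()].round(3))
m=(P[...,2]>.12)&(P[...,2]<.36)&(P[...,1]>-.02)&(P[...,1]<.1)&(P[...,0]>.4)&(P[...,0]<.53);q=P[m];print('arm top',q[q[:,2].argmax()],q[:,1].min())
P=world('side',np.load('pics/s10.npz')['d'])
m=(P[...,2]>.33)&(P[...,0]>.4)&(P[...,0]<.54)&(P[...,1]>-.15);q=P[m];print('side pts',q[q[:,1].argmax()],q[q[:,2].argmin()])
```

```text
0.36 [0.362 0.144 0.724]
0.39 [0.39  0.029 0.533]
0.42 [0.438 0.022 0.477]
0.45 [0.454 0.016 0.46 ]
0.48 [0.485 0.008 0.433]
0.51 [0.53  0.005 0.387]
0.54 [0.546 0.001 0.391]
0.57 [ 0.572 -0.014  0.392]
arm top [0.45792016 0.03605728 0.3353666 ] 0.03235297700150039
side pts [0.47286336 0.0399325  0.330411  ] [ 0.49169566 -0.07173322  0.33008526]
```

Call:
{"api": "play_rows", "payload": {
  "plan": [
    [[0.53,0,0,0.006,0],[0.53,0,0,0.012,0],[0.53,0,0,0.018,0],[0.53,0,0,0.024,0],[0.53,0,0,0.03,0],[0.53,0,0,0.036,0],[0.53,0,0,0.042,0],[0.53,0,0,0.048,0],[0.53,0,0,0.053,0],[0.53,0,0,0.056,0],[0.53,0,0,0.056,0],[0.53,0,0,0.05,0]]
  ]
}}

```text
clock: 13.35
position: [0.5823, -0.0545, 0.009]
ee_rot: [0.708, -0.077, 0.699, 0.07]
contact_force: [0.5, 0.8, 0.0]
width: 0.0398
```

Call:
{"api": "play_rows", "payload": {
  "plan": [
    [[0.53,0,0,-0.01,0],[0.53,0,0,-0.03,0],[0.53,0,0,-0.06,0],[0.53,0,0,-0.09,0],[0.53,-0.02,0,-0.11,0],[0.53,-0.05,0,-0.13,0],[0.53,-0.09,0,-0.15,0],[0.53,-0.12,0,-0.17,0],[0.53,-0.12,0,-0.17,0],[0.53,-0.12,0,-0.17,0]]
  ]
}}

```text
clock: 14.35
position: [0.4138, -0.0887, 0.1276]
ee_rot: [0.708, -0.077, 0.698, 0.069]
contact_force: [-0.7, 0.7, -0.9]
width: 0.04
```

```bash
python3 look.py 11
python3 - <<'E'
from h import *
for n,f in(('side','s11'),('top','t11')):
    z=np.load(f'pics/{f}.npz');im,P=z['im'],world(n,z['d'])
    m=(P[...,2]>.013)&(P[...,2]<.026)&(np.hypot(P[...,0]-.63,P[...,1]+.043)<.07)
    q=P[m]
    if len(q)<10: continue
    A=np.c_[2*q[:,:2],np.ones(len(q))];s=np.linalg.lstsq(A,(q[:,:2]**2).sum(1),rcond=None)[0]
    e=s[:2]-[.6355,-.0418];a=np.radians(12.15)
    print(n,len(q),'dish',s[:2].round(4),'r',np.sqrt(s[2]+s[0]**2+s[1]**2).round(4),'in sheet',e@[np.cos(a),np.sin(a)],e@[-np.sin(a),np.cos(a)])
E
```

```text
t 14.35 pos [ 0.4138 -0.0887  0.1276] F [-0.71  0.66 -0.9 ] w 0.04 zyaw 11.87
(0.635, -0.042, 0.0065) -> [0.1241 0.0018 0.2245]
side 184 dish [ 0.6285 -0.0451] r 0.0376 in sheet -0.007489154581565245 -0.0017635904642858023
top 150 dish [ 0.6301 -0.0441] r 0.0374 in sheet -0.005742212535537216 -0.001157700246808996
```

View pics/c11.png

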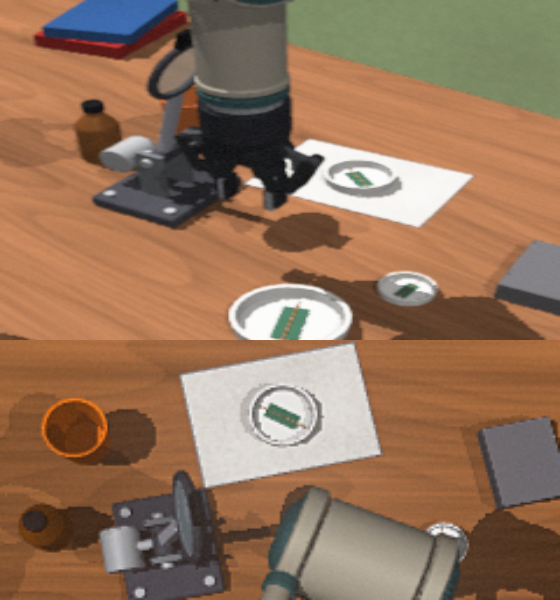

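The dish is flat and near the sheet's centre, about 6–7 mm short along sheet x. The magnifier is raised, the beaker, bottle and slide box haven't moved, and the gripper is clear. I'm handing in.

```bash
python3 -c "
from h import *
rel();print(manip.sign_off())"
```

```text
t 14.45 pos [ 0.4138 -0.0884  0.1263] F [-0.46  0.8  -1.51] w 0.0398 zyaw 11.92
the job is handed in; nothing more can be done
None
```

I raised the magnifier arm, pushed the middle-sized dish onto the sheet, and handed the job in at 14.45 s; it reports no verdict.

- **Magnifier:** I pushed the tab with the shut fingers until the arm passed its balance point and swung up by itself. The largest reading I took was about 8.6 N; I read the force only at the end of each move. In the last pictures it still stands raised and the gripper is well clear of it. I judged this by eye and did not measure the joint angle.
- **First try at the tab missed:** the fingers slid over the top of the tab. The arm did not move and no force showed. I went back in lower and it worked.
- **Dish:** I pushed it with the fingers held 40 mm apart behind it, with no reading above about 1 N. It stands flat on the sheet. The two cameras put its centre 6 to 7 mm short of the sheet's centre along sheet x and 1 to 2 mm off along sheet y, well inside the 40 and 70 mm limits. They agree to about 2 mm.
- **Bystanders:** the beaker, bottle and slide box look to be where they started in the pictures; I did not measure them again.
- **Force reading:** with the gripper clear of everything, the sensor still showed about 1 to 2 N, which I took as noise.

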